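Prop the vent sash open on its stay

ROBOT

A 6-joint arm with a two-finger parallel gripper is mounted at the origin on the work surface. World frame = base frame: x ahead of the robot, y to its left, z up, the work surface at z = 0. Lengths are in m, angles in rad, forces in N, time in s.
With the tool pointing down it reaches from about 0.3 to 0.775 m from the base axis. Payload 14.6 kg.
Tool frame: the origin (TCP) lies on the centre line of the jaws, within the pads' length; the fingertips stand 19 mm ahead of it and the grasp point (between the pads) is the TCP; z points along the fingers, y is the direction in which the jaws open and shut (so a half turn about z gives the same grasp; the last joint's range is limited). The gripper opens to 94 mm and grips with 3 to 60 N. Pads are 16 mm wide; open, the fingers measure 119 mm over their backs; the gripper's body (75 mm by 177 mm) begins 78 mm behind the grasp point.
Start: joints at [-1.271, 0.3, 1.521, -0, 1.321, -0.067], TCP at [0.197, -0.513, 0.224] pointing down, gripper open.
Joint ranges: [-3.03, 3.03], [-0.79, 2.21], [0.23, 2.52], [-1.04, 4.18], [0, 3.07], [-2.55, 2.55]. Speed limits (rad/s): [2.22, 2.22, 2.57, 3.14, 3.14, 3.14].

INTERFACE

Orientations are given as [roll, pitch, yaw] about the fixed x, y, z axes, in that order (R = Rz(yaw) Ry(pitch) Rx(roll)).
In Python, from station import ctrl gives the robot as it stands. The module is installed in compiled form; this text tells all that it offers.
- The arm moves only by the shell command python3 -m creep 'ROWS' [FORCE]. ROWS is a JSON object of lists of equal length, an entry for each row: "translation": the shift along the world's x, y, z in mm, a list of three; "yaw": the turn about the world's z in rad; "gripper": the closure in counts, from 0 (fully open) to 255 (shut). A call has 1 to 5 rows; each row is the pose to reach, as a shift and turn from the pose measured when the call began; what a row does not reach only later rows make up. A row lasts 1/12 s, in which the tool goes at most 41.7 mm and 7.16 degrees, less where a joint would pass 70% of its speed; a pose out of reach is approached as far as the arm can. A call with a gripper value outside its range is refused whole. The fingers move at their own pace and stop on an object; FORCE is the grip in N (left out, the last holds). Time passes only in rows, so rows that repeat a pose let the fingers close. It gives the time, the measured TCP pose, the force and the opening at its end, in the units of the state.
- ctrl.get_obs(): the state, without advancing time (a new reading comes with each control period).
- ctrl.camera(name): name is "side" or "top" or "wrist"; returns a dict with "pixels" (480x640x3 uint8, red, green, blue), "depth" (480x640 float32, m along the optical axis (not along the pixel's ray), 0 where there is no reading), "fx", "fy", "cx", "cy" (pixels), "R" (3x3) and "t" (3): a world point X has camera coordinates R X + t; the wrist camera has in their place "tool_from_camera" (4x4, takes a point from camera to tool coordinates, whose origin is the TCP and whose axes are the flange's). Camera axes: x right, y down, z forward; pixel columns grow to the right and rows downward; lengths in m; the calibration is good to about 2 mm. A picture is of the moment at which its call begins: read the wrist's pose just before it.
- ctrl.hand_in(): hands the job in, once; it reports no verdict.
The state is a dict: "time_s": time; "qpos": joint angles; "joint_vel": joint speeds; "tau": joint torques, N m; "ee_pos": TCP position; "eef_rot": TCP orientation; "force": force on the tool from outside, world axes, zero at the start; "moment": the same for the moment, N m; "grip_width": finger opening in m.
Only numpy, scipy, OpenCV 4.12 (cv2) and the standard library are available. Lean on these libraries where they do the work, as an engineer would, in place of code of your own. Each camera call takes 0.05 s, during which the arm holds its last target. There are 200 camera calls.

TASK

Open the louvred vent sash with its stay: take the stay by its knob, lift it, push the sash open and drop the third hole from the sash (the second from the knob) over the peg, so that the stay lies fully down on the peg and holds the sash open. The peg's exact place along its plate is not known, so feel gently for it with the stay and never force it down; then let go, with everything else on the bench left where it lies.

Things in the scene. Friction and masses are not known exactly. Their poses are not given: they have to be found in the camera images.
- vent: Low wooden vent frame fixed to the bench: sill board 320 x 370 mm, top 28 mm above the bench, with two 35 mm posts 218 mm high at its far side. Origin: on the bench plane; x points from the robot's side to the sash side, y to the left, z up. In this frame the sash's vertical hinge axis stands at x = 140, y = 170 mm.
- sash (a joint): Opening angle of the louvred wooden sash (270 mm wide, top 205 mm above the bench) about its vertical hinge axis: 0 shut, up to 1.1 rad, anticlockwise from above, away from the robot. Shut, it runs from the hinge along the vent's -y. It stays where it is left (friction about 0.1 N m).
- stay_swing (a joint): Horizontal angle of the stay about its pivot, which lies on the sash 150 mm from the hinge axis (shut: along the vent's -y from it). At 0 the stay is square to the sash, its knob end on the robot's side; positive anticlockwise from above. In the vent frame the direction from knob to pivot is at angle sash + stay_swing from x. Range -0.8 to 0.8, swings freely.
- stay_arm (a joint): Lift angle of the stay about a level axis across it through the pivot, 39 mm above the bench, growing as the knob end rises, up to 0.6 rad. Its stop yields a little: it reads about -0.014 when the stay lies fully down and level (underside 39 mm above the bench), so the slope above level is the reading + 0.014. It falls by its own weight, about 0.36 kg.
- stay_knob (a point): Centre of the knob: upright round wooden grip, 20 mm diameter, 52 mm high, on the stay's free end, 250 mm from the pivot. Centre 32 mm above the stay's underside (71 mm above the bench when down). The stay is a flat steel bar 280 x 32 x 6 mm; x runs along it to the pivot, z up. While held, its pose is not given but the joints are.
- stay_hole (a point): Centre of the chosen hole in the stay, half-way through its thickness: the third hole from the sash. Four oblong through holes, 13 mm along the bar by 15 mm across it, lie 75, 115, 155 and 195 mm from the pivot; this is the one at 155 mm. x runs along the bar from knob to pivot.
- keeper: Steel slotted plate on the sill, 84 x 40 x 5 mm, turned 0.45 rad anticlockwise from the vent's x; x is its long way, towards the sash. Origin: middle of its underside, 28 mm above the bench. With the third hole over its middle the sash is at 0.45 rad and the stay lies along the plate. Plate and peg must never bear more than 40 N.
- slot_middle (a point): Middle of the keeper plate's slot, on its top face, 33 mm above the bench; x along the slot towards the sash. An upright steel peg, 10 mm diameter, is clamped firmly in the slot, on its centre line but up to 15 mm either way along x from this point (not measured). The peg's tip is 53 mm above the bench, 14 mm above the underside of the lying stay.
- socket_wrench: Bystander: steel socket wrench about 200 mm long lying on the bench left of the vent; origin under its middle.
- pipe_elbow: Bystander: green plastic pipe elbow, legs about 58 mm, 42 mm high, lying on the bench left of the vent; origin under its corner.
- sprocket: Bystander: flat bicycle sprocket, 98 mm across, 4 mm thick, lying on the bench right of the vent; origin under its centre.
- jerrycan_lid: Bystander: jerrycan lid, 64 mm across, 34 mm high, on the bench right of the vent; origin under its centre.

How it is judged:
By the outcome, as a careful person would: the job done as asked, in the order asked, and still so for the second after the job is handed in, with the robot touching nothing.
It also fails if it takes over 72 s, if anything falls off the work surface, if the arm or the gripper's body presses on something with over 40 N, if the wrist force passes 120 N, or if a joint passes its speed limit or range.

## Working session

There is one attempt and no reset: what is moved stays moved. The work goes in short steps, Python scripts to look and compute and a shell command to move; the robot and the scene stay as the last step left them, time stands still between calls to the robot, and variables do not carry over. Pictures are saved under pics/ and viewed, about 8 in all and at most 12, crops included, and the job is handed in when it is done.

```bash
mkdir -p pics; python3 - <<'E'
from station import ctrl
import cv2
o=ctrl.get_obs();print({k:o[k] for k in('time_s','ee_pos','eef_rot','force','grip_width')})
for n in('top','side'):
    c=ctrl.camera(n);cv2.imwrite(f'pics/{n}0.png',c['pixels'][:,:,::-1]);print(n,c['R'],c['t'],c['fx'],c['fy'],c['cx'],c['cy'])
E
```

```text
{'time_s': 0.0, 'ee_pos': array([ 0.19716907, -0.51318256,  0.2238988 ]), 'eef_rot': array([-3.14045308e+00, -8.16369943e-05,  3.66787536e-01]), 'force': array([-0.82729952, -0.03681128,  0.50113642]), 'grip_width': 0.09391432266949101}
top [[ 0.01243974 -0.99986833 -0.01042012]
 [-0.99420083 -0.01125466 -0.1069488 ]
 [ 0.10681744  0.01169011 -0.99420993]] [0.0545507  0.56613232 0.96472828] 474.4501860294155 474.4501860294155 322.4231256158751 235.04104132131218
side [[-0.94195706 -0.33567818 -0.00608835]
 [-0.18801704  0.54245106 -0.81877741]
 [ 0.27814834 -0.77010844 -0.57407882]] [0.56119241 0.15444325 0.85655896] 480.3834108273064 480.3834108273064 317.72643510803834 243.8916550557874
```

View pics/top0.png

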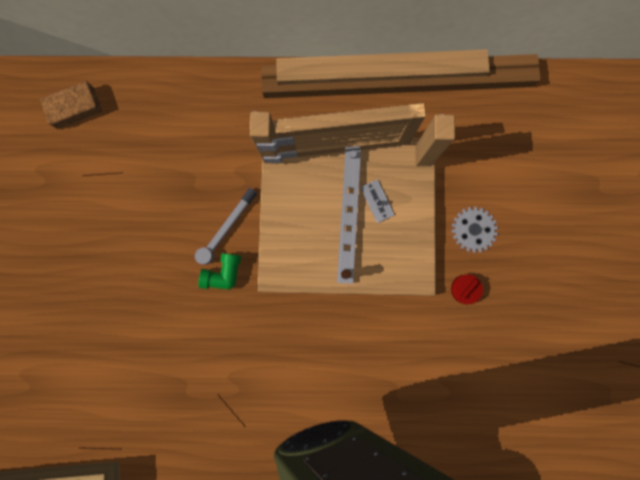

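View pics/side0.png

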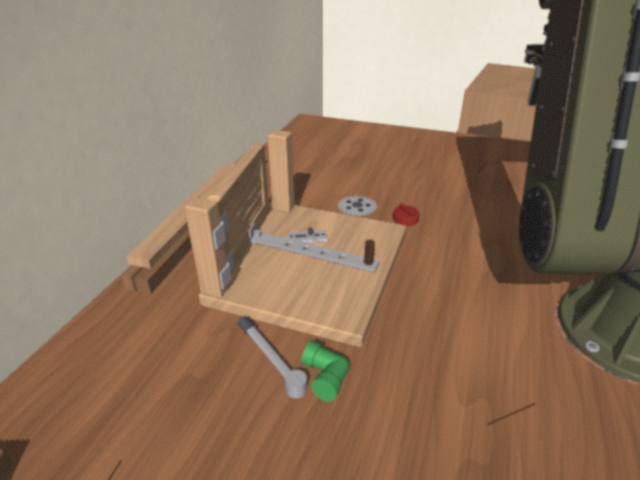

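The top view shows the stay from its pivot at (352,150) to the knob at (346,272), with the keeper at (379,200). The sill's near corners are at (258,291) and (436,295). The side view shows the keeper at (308,236) and the knob top at (370,241). Next I'll convert these to positions and zoom in on the keeper.

```bash
cat >h.py <<'E'
import numpy as np,cv2
from station import ctrl
from scipy.spatial.transform import Rotation as Ro
def cam(n):
    if n=='wrist':
        o=ctrl.get_obs();c=ctrl.camera(n)
        T=np.eye(4);T[:3,:3]=Ro.from_euler('xyz',o['eef_rot']).as_matrix();T[:3,3]=o['ee_pos']
        M=np.linalg.inv(T@np.array(c['tool_from_camera']));c['R'],c['t']=M[:3,:3],M[:3,3]
    else:c=ctrl.camera(n)
    c['R']=np.array(c['R']);c['t']=np.array(c['t']);return c
def ray(c,u,v,z):
    d=c['R'].T@np.array([(u-c['cx'])/c['fx'],(v-c['cy'])/c['fy'],1]);p=-c['R'].T@c['t']
    return p+d*(z-p[2])/d[2]
def crop(c,name,x,y,w,h,s):
    cv2.imwrite('pics/'+name,cv2.resize(c['pixels'][y:y+h,x:x+w,::-1],None,fx=s,fy=s,interpolation=cv2.INTER_CUBIC))
E
python3 - <<'E'
from h import *
c=cam('top')
for n,u,v,z in[('nearL',258,291,.028),('nearR',436,295,.028),('farR',435,165,.028),('knobtop',346.5,272,.097),('pivot',352,152,.045),('keeper',379,200,.033),('end',346,282,.045)]:print(n,ray(c,u,v,z).round(4))
s=cam('side')
a=cv2.resize(c['pixels'][130:300,300:440,::-1],(560,680)[::1]) if 0 else cv2.resize(c['pixels'][140:230,330:430,::-1],(500,450),interpolation=cv2.INTER_CUBIC)
b=cv2.resize(s['pixels'][205:275,240:390,::-1],(750,350)[::1],interpolation=cv2.INTER_CUBIC)
h=cv2.resize(b,(640,299));cv2.imwrite('pics/z1.png',np.vstack([cv2.copyMakeBorder(a[:300],0,0,0,140,0),h]))
E
```

```text
nearL [0.4471 0.1939 0.028 ]
nearR [ 0.4436 -0.1754  0.028 ]
farR [ 0.7186 -0.1769  0.028 ]
knobtop [0.4867 0.0129 0.097 ]
pivot [0.7405 0.001  0.045 ]
keeper [ 0.6408 -0.057   0.033 ]
end [0.4679 0.0117 0.045 ]
```

View pics/z1.png

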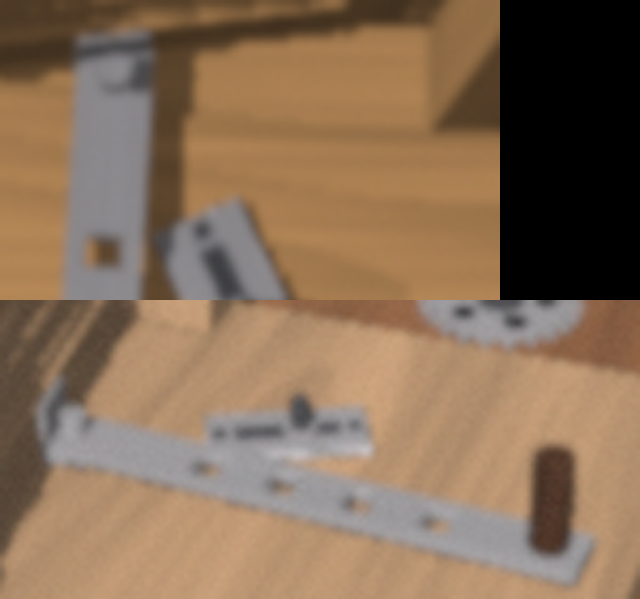

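The crop shows the peg upright near the keeper's middle, at about side pixel (310,228), and the sash already slightly ajar. I'll move above the knob for a closer look.

```bash
for i in 1; do :; done
python3 -m creep '{"translation":[[20,32,6],[40,64,12],[60,96,18],[80,128,24],[100,160,30]],"yaw":[-0.03,-0.06,-0.09,-0.12,-0.14],"gripper":[0,0,0,0,0]}' 20
python3 -m creep '{"translation":[[20,32,6],[40,64,12],[60,96,18],[80,128,24],[100,160,30]],"yaw":[-0.03,-0.06,-0.09,-0.12,-0.14],"gripper":[0,0,0,0,0]}'
python3 -m creep '{"translation":[[20,32,6],[40,64,12],[60,96,18],[80,128,24],[100,160,30]],"yaw":[-0.03,-0.06,-0.09,-0.12,-0.14],"gripper":[0,0,0,0,0]}'
python3 - <<'E'
from h import *
c=cam('wrist');print(c['tool_from_camera'],c['fx'],ctrl.get_obs()['qpos'])
cv2.imwrite('pics/w1.png',c['pixels'][:,:,::-1])
E
```

```text
time_s: 0.62
ee_pos: [0.2977, -0.3516, 0.2543]
eef_rot: [-3.141, -0.0, 0.225]
force: [0.5, -0.7, 0.6]
grip_width: 0.094
time_s: 1.03
ee_pos: [0.3982, -0.1898, 0.2847]
eef_rot: [-3.141, -0.0, 0.083]
force: [0.2, -1.7, -0.2]
grip_width: 0.0937
time_s: 1.45
ee_pos: [0.4987, -0.0279, 0.315]
eef_rot: [-3.141, -0.0, -0.058]
force: [0.6, -2.2, -0.7]
grip_width: 0.0941
[[ 5.65546222e-04 -9.62356628e-01 -2.71789257e-01  7.83483781e-02]
 [ 9.99999385e-01  8.03473805e-04 -7.64130526e-04  8.46602023e-04]
 [ 9.53741625e-04 -2.71788658e-01  9.62356491e-01 -1.59706355e-01]
 [ 0.00000000e+00  0.00000000e+00  0.00000000e+00  1.00000000e+00]] 364.58254411632885 [-0.12136839  0.13403413  1.5116031   0.00210965  1.49433609  1.50611619]
```

View pics/w1.png

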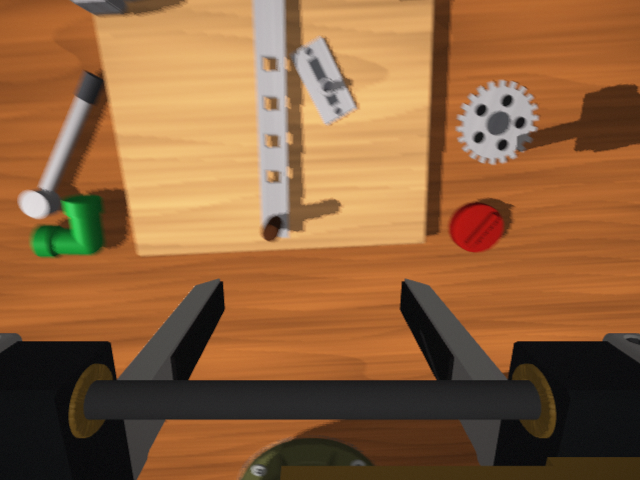

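The wrist view shows the keeper at about (326,82) with the peg near its middle, the holes at (269,64), (270,103), (272,141) and (273,177), and the knob at (271,229). I'll measure these.

```bash
python3 - <<'E'
from h import *
c=cam('wrist');im=c['pixels']
hsv=cv2.cvtColor(im,cv2.COLOR_RGB2HSV)
m=((hsv[...,1]<70)&(hsv[...,2]>110)).astype('uint8');m[:,:230]=0;m[240:]=0;m[:,370:]=0
k=m.copy();k[:,:292]=0
cs,_=cv2.findContours(k,cv2.RETR_EXTERNAL,2);q=max(cs,key=cv2.contourArea);r=cv2.minAreaRect(q)
print('keeper',r)
P=np.array([ray(c,u,v,.033) for u,v in cv2.boxPoints(r)]);print(P.round(4),P.mean(0).round(4))
s=m.copy();s[:,292:]=0
cs,h=cv2.findContours(s,cv2.RETR_CCOMP,2)
for i,q in enumerate(cs):
    if h[0][i][3]>=0 and cv2.contourArea(q)>20:
        x,y,w,hh=cv2.boundingRect(q);print('hole',x,y,w,hh,ray(c,x+w/2-.5,y+hh/2-.5,.042).round(4))
kb=((hsv[...,2]<110)&(im[...,0]>im[...,2]+8)).astype('uint8');kb[:200]=0;kb[250:]=0;kb[:,:250]=0;kb[:,285:]=0
x,y,w,hh=cv2.boundingRect(kb);print('knob',x,y,w,hh)
a=im[20:140,250:370,::-1];b=im[180:260,230:310,::-1]
cv2.imwrite('pics/z2.png',np.hstack([cv2.resize(a,(480,480),interpolation=2),cv2.resize(b,(320,320),interpolation=2).copy() if 0 else cv2.copyMakeBorder(cv2.resize(b,(320,320),interpolation=2),0,160,0,0,0)]))
E
```

```text
keeper ((329.3999938964844, 84.29998779296875), (80.4984359741211, 37.11872863769531), 63.43495178222656)
[[ 0.67   -0.0143  0.033 ]
 [ 0.6843 -0.0515  0.033 ]
 [ 0.608  -0.0894  0.033 ]
 [ 0.5921 -0.0507  0.033 ]] [ 0.6386 -0.0515  0.033 ]
hole 273 173 15 14 [0.538  0.0119 0.042 ]
hole 272 138 15 14 [0.5777 0.0099 0.042 ]
hole 271 100 15 15 [0.6181 0.0077 0.042 ]
hole 269 61 16 15 [0.658  0.0061 0.042 ]
knob 269 218 16 26
```

View pics/z2.png

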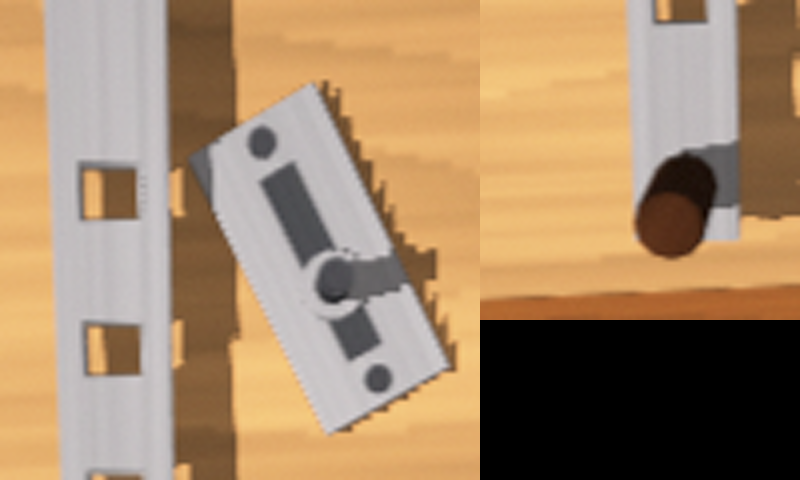

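```bash
python3 - <<'E'
from h import *
c=cam('wrist')
f=lambda u,v,z:ray(c,(u+.5)/4-.5+250,(v+.5)/4-.5+20,z)
C=np.array([f(*p,.033) for p in[(318,83),(450,368),(330,433),(190,157)]]);print('plate',C.mean(0).round(4),np.linalg.norm(C[0]-C[1]),np.linalg.norm(C[1]-C[2]))
S=np.array([f(262,142,.033),f(377,378,.033)]);M=S.mean(0);d=S[0]-S[1];d/=np.linalg.norm(d);print('screws mid',M.round(4),'yaw',np.arctan2(d[1],d[0]))
K=(M+C.mean(0))/2
for n,p in[('ring',f(334,284,.034)),('tip',f(330,291,.053))]:
    print(n,p.round(4),'along',(p-K)[:2]@d[:2],'across',d[0]*(p-K)[1]-d[1]*(p-K)[0])
g=lambda u,v,z:ray(c,(u+.5)/4-.5+230-120,(v+.5)/4-.5+180,z)
print('knobtop',g(670,225,.097).round(4))
s=ctrl.camera('side');s['R']=np.array(s['R']);s['t']=np.array(s['t'])
# peg tip in side: triangulate wrist and side rays
def pr(c,u,v):return c['R'].T@np.array([(u-c['cx'])/c['fx'],(v-c['cy'])/c['fy'],1]),-c['R'].T@c['t']
for n in('K',):
    for p in(K,f(330,291,.053)):
        x=s['R']@p+s['t'];print('side px',x[0]/x[2]*s['fx']+s['cx'],x[1]/x[2]*s['fy']+s['cy'])
# solve: peg K+s*d, hinge from K
for yv in(d,):
  a=np.arctan2(d[1],d[0])-.45;R=lambda t:np.array([[np.cos(t),-np.sin(t)],[np.sin(t),np.cos(t)]])
  O=K[:2]-R(a)@np.array([.0657,-.0325]);H=O+R(a)@np.array([.14,.17]);print('vent yaw',a,'O',O,'H',H)
  from scipy.optimize import brentq
  for sh in(-.015,-.012,-.009,-.006,-.003,0):
    pg=K[:2]+sh*d[:2]
    P=lambda th:H+R(a+th)@np.array([0,-.15])
    th=brentq(lambda t:np.linalg.norm(P(t)-pg)-.155,.1,.8);u=(P(th)-pg)/.155
    print(sh,'sash',round(th,3),'yaw',np.arctan2(u[1],u[0]).round(3),'knob',(P(th)-.25*u).round(4))
E
```

```text
plate [ 0.6366 -0.0544  0.033 ] 0.08265369957733552 0.03831825998535879
screws mid [ 0.637  -0.0537  0.033 ] yaw 0.44197228120211235
ring [ 0.631  -0.0572  0.034 ] along -0.006518507300908972 across -0.00035662056743463203
tip [ 0.627  -0.0549  0.053 ] along -0.009158379293004558 across 0.0033804028418407696
knobtop [0.4823 0.0117 0.097 ]
side px 308.32941252230273 234.0614074519675
side px 312.50421085191067 227.01737226362744
vent yaw -0.008027718797887662 O [ 0.57132058 -0.02102235] H [0.71268077 0.1478483 ]
-0.015 sash 0.35 yaw 0.447 knob [ 0.5375 -0.1015]
-0.012 sash 0.37 yaw 0.445 knob [ 0.5402 -0.1001]
-0.009 sash 0.39 yaw 0.444 knob [ 0.5428 -0.0987]
-0.006 sash 0.41 yaw 0.443 knob [ 0.5455 -0.0973]
-0.003 sash 0.43 yaw 0.442 knob [ 0.5482 -0.096 ]
0 sash 0.45 yaw 0.442 knob [ 0.5509 -0.0947]
```

Peg is about 6.5 mm from the slot middle on the knob side, and the knob is near (0.4825, 0.0125). I'll go down and grip it.

```bash
python3 -m creep '{"translation":[[-8,20,-25],[-16,40,-55],[-16,40,-90],[-16,40,-125],[-16,40,-150]],"yaw":[0,0,0,0,0],"gripper":[0,0,0,0,0]}' 20
python3 -m creep '{"translation":[[0,0,-25],[0,0,-50],[0,0,-72],[0,0,-88],[0,0,-92]],"yaw":[0,0,0,0,0],"gripper":[0,0,0,0,0]}'
python3 - <<'E'
from h import *
c=cam('wrist');cv2.imwrite('pics/w2.png',c['pixels'][:,:,::-1])
E
```

```text
time_s: 2.07
ee_pos: [0.4806, 0.0095, 0.1617]
eef_rot: [-3.141, 0.003, -0.056]
force: [0.6, -0.6, -0.9]
grip_width: 0.0941
time_s: 2.48
ee_pos: [0.4788, 0.0083, 0.0673]
eef_rot: [-3.141, 0.007, -0.057]
force: [-1.3, -0.4, -0.7]
grip_width: 0.0939
```

View pics/w2.png

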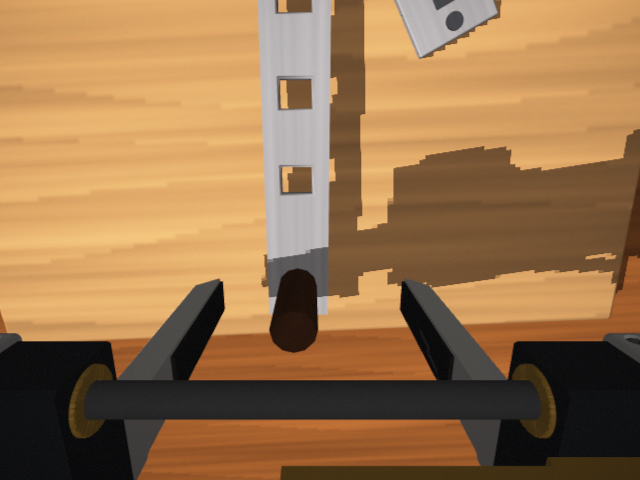

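The knob stands between the jaws, with its top at (294,330), about 5 mm ahead and 9 mm to the left of centre. I'll correct for that and close.

```bash
python3 -m creep '{"translation":[[2,4,2],[5,8,4],[5,8,5],[5,8,5],[5,8,5]],"yaw":[0,0,0,0,0],"gripper":[0,0,60,120,160]}' 25
python3 -m creep '{"translation":[[0,0,0],[0,0,0],[0,0,0],[0,0,0],[0,0,0]],"yaw":[0,0,0,0,0],"gripper":[200,255,255,255,255]}' 25
python3 -m creep '{"translation":[[0,0,0],[0,0,0],[0,0,0],[0,0,0],[0,0,0]],"yaw":[0,0,0,0,0],"gripper":[255,255,255,255,255]}' 25
```

```text
time_s: 2.95
ee_pos: [0.4846, 0.0166, 0.0738]
eef_rot: [-3.141, 0.005, -0.057]
force: [-0.5, 0.3, -0.7]
grip_width: 0.0776
time_s: 3.37
ee_pos: [0.4845, 0.0165, 0.0737]
eef_rot: [-3.141, 0.005, -0.057]
force: [0.5, -0.5, -0.6]
grip_width: 0.0444
time_s: 3.78
ee_pos: [0.4845, 0.0165, 0.0737]
eef_rot: [-3.141, 0.005, -0.057]
force: [0.5, 0.4, -0.1]
grip_width: 0.0198
```

```bash
python3 -m creep '{"translation":[[2,0,12],[4,0,25],[8,0,37],[11,0,49],[16,0,61]],"yaw":[0,0,0,0,0],"gripper":[255,255,255,255,255]}' 25
python3 -m creep '{"translation":[[0,0,0],[0,0,0]],"yaw":[0,0],"gripper":[255,255]}'
python3 - <<'E'
from h import *
c=cam('wrist');cv2.imwrite('pics/w3.png',c['pixels'][:,:,::-1])
E
```

```text
time_s: 4.2
ee_pos: [0.5, 0.0165, 0.1347]
eef_rot: [-3.141, 0.007, -0.057]
force: [0.9, -0.7, -3.4]
grip_width: 0.0195
time_s: 4.37
ee_pos: [0.5, 0.0165, 0.1344]
eef_rot: [-3.141, 0.006, -0.057]
force: [0.4, 0.7, -1.5]
grip_width: 0.0192
```

View pics/w3.png

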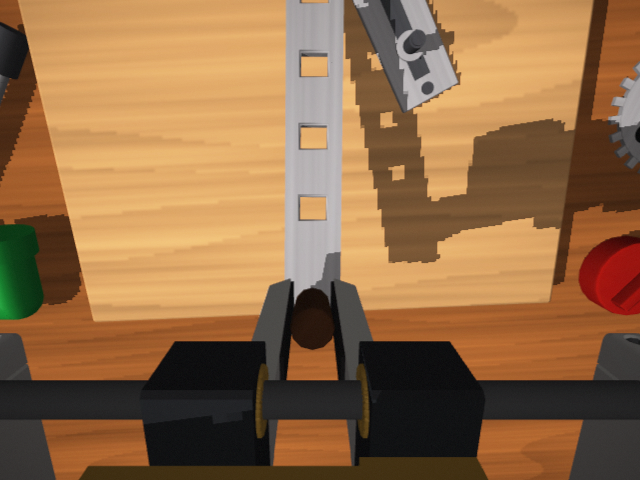

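Lifted cleanly: the knob is firmly between the pads and the stay's shadow has separated from it. Next I'll push the sash open while swinging towards the peg.

```bash
python3 -m creep '{"translation":[[4,-7,0],[8,-14,0],[12,-21,0],[16,-28,0],[20,-36,0]],"yaw":[0.033,0.067,0.1,0.133,0.167],"gripper":[255,255,255,255,255]}' 25
python3 -m creep '{"translation":[[4,-7,0],[8,-14,0],[12,-21,0],[16,-28,0],[20,-36,0]],"yaw":[0.033,0.067,0.1,0.133,0.167],"gripper":[255,255,255,255,255]}'
python3 -m creep '{"translation":[[4,-7,0],[8,-14,0],[12,-21,0],[16,-28,0],[19,-35,0]],"yaw":[0.033,0.067,0.1,0.133,0.167],"gripper":[255,255,255,255,255]}'
python3 -m creep '{"translation":[[0,0,0],[0,0,0],[0,0,0]],"yaw":[0,0,0],"gripper":[255,255,255]}'
python3 - <<'E'
from h import *
c=cam('wrist');cv2.imwrite('pics/w4.png',c['pixels'][:,:,::-1])
E
```

```text
time_s: 4.83
ee_pos: [0.5195, -0.0196, 0.1332]
eef_rot: [-3.141, 0.008, 0.112]
force: [-0.1, -0.5, -1.2]
grip_width: 0.0194
time_s: 5.25
ee_pos: [0.5392, -0.0558, 0.1323]
eef_rot: [-3.141, 0.008, 0.281]
force: [-0.8, 1.0, -0.6]
grip_width: 0.0193
time_s: 5.67
ee_pos: [0.5582, -0.091, 0.1314]
eef_rot: [-3.14, 0.009, 0.449]
force: [0.4, 0.9, -0.9]
grip_width: 0.0197
time_s: 5.92
ee_pos: [0.5578, -0.0907, 0.1309]
eef_rot: [-3.139, 0.009, 0.448]
force: [0.3, -0.2, -1.0]
grip_width: 0.0201
```

View pics/w4.png

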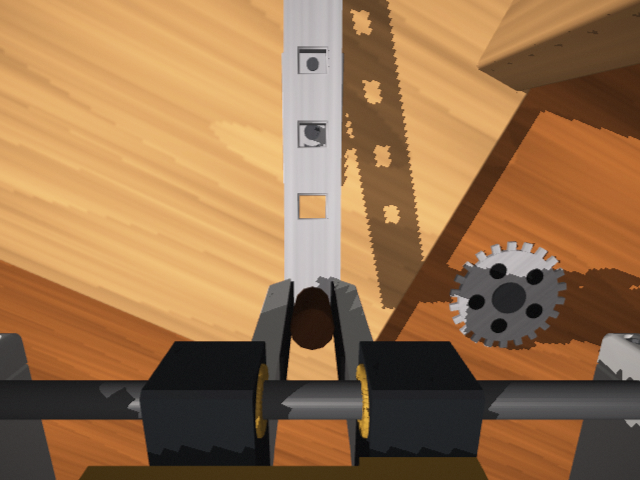

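The second hole from the knob, at (313,134), has the peg visible inside it, and the stay lies along the plate. I'll lower to just above the peg tip and look closely.

```bash
python3 -m creep '{"translation":[[-2,-1,-6],[-4,-2,-12],[-6,-3,-18],[-7,-4,-24],[-8,-4,-27]],"yaw":[0,0,0,0,0],"gripper":[255,255,255,255,255]}' 25
python3 -m creep '{"translation":[[0,0,0],[0,0,0],[0,0,0]],"yaw":[0,0,0],"gripper":[255,255,255]}'
python3 - <<'E'
from h import *
c=cam('wrist');crop(c,'w5.png',262,60,110,110,5)
E
```

```text
time_s: 6.38
ee_pos: [0.5492, -0.0947, 0.1028]
eef_rot: [-3.139, 0.01, 0.448]
force: [-0.6, -0.6, -0.4]
grip_width: 0.0194
time_s: 6.63
ee_pos: [0.5492, -0.0947, 0.1029]
eef_rot: [-3.139, 0.01, 0.448]
force: [-0.3, 0.0, -1.6]
grip_width: 0.0196
```

View pics/w5.png

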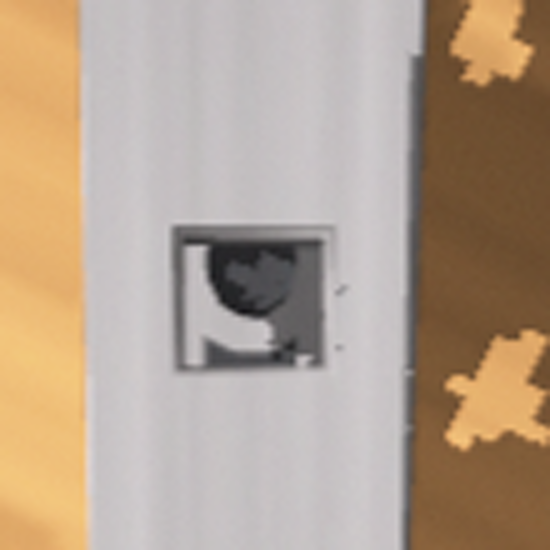

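```bash
python3 - <<'E'
from h import *
c=cam('wrist');g=lambda u,v,z:ray(c,(u+.5)/5-.5+262,(v+.5)/5-.5+60,z)
u=np.array([np.cos(.448),np.sin(.448),0]);n=np.array([-u[1],u[0],0])
h=g(252.5,299,.0625);hn=g(252.5,371,.062);tp=g(255,318,.053)+.005*u
T=ctrl.get_obs()['ee_pos']
for nm,p in[('hole',h),('nearedge',hn),('peg',tp)]:print(nm,p.round(4),'from tcp along',((p-T)@u).round(4),'across',((p-T)@n).round(4))
E
```

```text
hole [ 0.629  -0.0566  0.0625] from tcp along 0.0883 across -0.0002
nearedge [ 0.6226 -0.0597  0.062 ] from tcp along 0.0812 across -0.0002
peg [ 0.6322 -0.0553  0.053 ] from tcp along 0.0918 across -0.0004
```

Relative to the hole, the peg sits about 4 mm further towards the sash. I'll shift by that, soften the grip so it slips rather than forces, and feel down along the stay's arc.

```bash
python3 -m creep '{"translation":[[1.2,0.6,0],[2.4,1.2,0],[3.6,1.7,0],[3.6,1.7,0]],"yaw":[0,0,0,0],"gripper":[255,255,255,255]}' 8
python3 -m creep '{"translation":[[-0.5,-0.2,-2],[-1,-0.5,-4],[-1.3,-0.6,-5.5],[-1.3,-0.6,-5.5]],"yaw":[0,0,0,0],"gripper":[255,255,255,255]}'
python3 -m creep '{"translation":[[-0.2,-0.1,-1],[-0.4,-0.2,-2],[-0.4,-0.2,-2]],"yaw":[0,0,0],"gripper":[255,255,255]}'
python3 -m creep '{"translation":[[-0.2,-0.1,-1],[-0.4,-0.2,-2],[-0.4,-0.2,-2]],"yaw":[0,0,0],"gripper":[255,255,255]}'
python3 - <<'E'
from h import *
c=cam('wrist');crop(c,'w6.png',262,60,110,110,5)
E
```

```text
time_s: 7.07
ee_pos: [0.5531, -0.0928, 0.103]
eef_rot: [-3.139, 0.01, 0.448]
force: [-0.4, 0.4, -2.9]
grip_width: 0.0197
time_s: 7.4
ee_pos: [0.5517, -0.0934, 0.0971]
eef_rot: [-3.139, 0.01, 0.448]
force: [0.7, 0.7, -2.0]
grip_width: 0.0199
time_s: 7.65
ee_pos: [0.5511, -0.0936, 0.0949]
eef_rot: [-3.138, 0.01, 0.448]
force: [0.4, -0.2, -1.2]
grip_width: 0.0199
time_s: 7.9
ee_pos: [0.5506, -0.0938, 0.0926]
eef_rot: [-3.138, 0.011, 0.448]
force: [-1.1, 0.3, -2.2]
grip_width: 0.0197
```

View pics/w6.png

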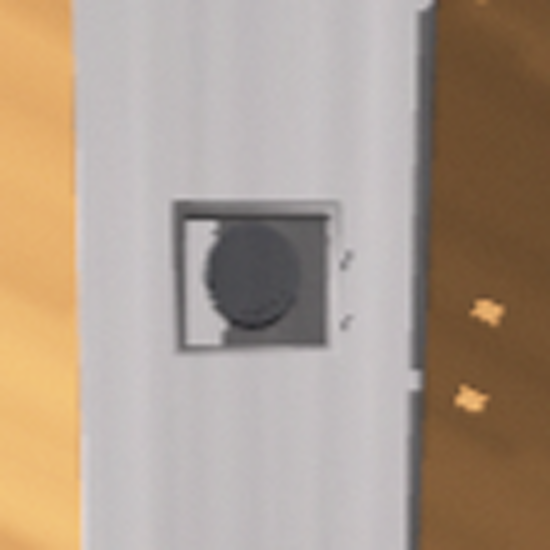

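The peg tip is now centred in the hole: tip at (253,275), rim centre at (257,276). There is no contact force, so I'll keep lowering gently.

```bash
python3 -m creep '{"translation":[[-0.3,-0.1,-1.5],[-0.5,-0.2,-3],[-0.7,-0.3,-4],[-0.7,-0.3,-4]],"yaw":[0,0,0,0],"gripper":[255,255,255,255]}' 8
python3 -m creep '{"translation":[[-0.3,-0.1,-1.5],[-0.5,-0.2,-3],[-0.6,-0.3,-4],[-0.6,-0.3,-4]],"yaw":[0,0,0,0],"gripper":[255,255,255,255]}'
python3 -m creep '{"translation":[[-0.2,-0.1,-1.5],[-0.4,-0.2,-3],[-0.5,-0.2,-4],[-0.5,-0.2,-4]],"yaw":[0,0,0,0],"gripper":[255,255,255,255]}'
python3 - <<'E'
from h import *
o=ctrl.get_obs();print(o['force'],o['moment'],o['tau'])
E
```

```text
time_s: 8.28
ee_pos: [0.5499, -0.0941, 0.0884]
eef_rot: [-3.138, 0.011, 0.448]
force: [-0.3, -0.3, -2.8]
grip_width: 0.02
time_s: 8.62
ee_pos: [0.5492, -0.0944, 0.0842]
eef_rot: [-3.138, 0.011, 0.448]
force: [-0.9, -0.9, -2.1]
grip_width: 0.0198
time_s: 8.95
ee_pos: [0.5486, -0.0946, 0.08]
eef_rot: [-3.138, 0.011, 0.448]
force: [-1.3, 0.1, -1.2]
grip_width: 0.0196
[-1.30494785  0.10256646 -1.2213747 ] [-0.11399881  0.02334003 -0.03520368] [ 2.16822736e-01 -5.87933850e+01 -3.07885051e+01  1.23049049e-01
 -7.72588234e-02  1.95426760e-04]
```

```bash
python3 -m creep '{"translation":[[-0.1,0,-1.5],[-0.2,-0.1,-3],[-0.3,-0.1,-3]],"yaw":[0,0,0],"gripper":[255,255,255]}' 8
python3 -m creep '{"translation":[[0,0,-1],[-0.1,0,-2],[-0.1,0,-2]],"yaw":[0,0,0],"gripper":[255,255,255]}'
python3 -m creep '{"translation":[[0,0,-0.5],[0,0,-1],[0,0,-1]],"yaw":[0,0,0],"gripper":[255,255,255]}'
python3 - <<'E'
from h import *
o=ctrl.get_obs();print(o['ee_pos'],o['force'],o['moment'])
E
```

```text
time_s: 9.2
ee_pos: [0.5483, -0.0947, 0.0768]
eef_rot: [-3.138, 0.011, 0.448]
force: [0.2, -0.3, 0.0]
grip_width: 0.0196
time_s: 9.45
ee_pos: [0.5483, -0.0947, 0.0747]
eef_rot: [-3.138, 0.011, 0.448]
force: [-0.2, -0.5, 0.5]
grip_width: 0.0201
time_s: 9.7
ee_pos: [0.5483, -0.0947, 0.0737]
eef_rot: [-3.138, 0.011, 0.448]
force: [-0.5, -0.1, 0.6]
grip_width: 0.0194
[ 0.54831277 -0.0946884   0.0737469 ] [-0.48592383 -0.12066406  0.5848539 ] [-0.06580291 -0.07790037 -0.01668195]
```

The knob is back at its lying height and the force is about zero. I'll release, rise and check.

```bash
python3 -m creep '{"translation":[[0,0,0],[0,0,0],[0,0,0],[0,0,0],[0,0,0]],"yaw":[0,0,0,0,0],"gripper":[200,150,120,120,120]}' 8
python3 -m creep '{"translation":[[0,0,0],[0,0,0],[0,0,0],[0,0,0],[0,0,0]],"yaw":[0,0,0,0,0],"gripper":[90,90,90,90,90]}'
python3 -m creep '{"translation":[[0,0,10],[0,0,25],[0,0,50],[0,0,80],[0,0,110]],"yaw":[0,0,0,0,0],"gripper":[90,90,90,90,90]}'
python3 -m creep '{"translation":[[-15,0,30],[-30,0,60],[-45,0,85],[-60,0,100],[-60,0,100]],"yaw":[0,0,0,0,0],"gripper":[90,90,90,90,90]}'
python3 - <<'E'
from h import *
c=cam('wrist');cv2.imwrite('pics/w7.png',c['pixels'][:,:,::-1])
t=cam('top');s=cam('side')
a=cv2.resize(s['pixels'][190:290,200:420,::-1],(770,350),interpolation=2)
b=cv2.resize(c['pixels'][20:270,180:500,::-1],(320,250));d=t['pixels'][90:340,180:510,::-1]
cv2.imwrite('pics/f1.png',np.vstack([a,np.hstack([b,d,np.zeros((250,120,3),'uint8')])]))
E
```

```text
time_s: 10.12
ee_pos: [0.5483, -0.0947, 0.0737]
eef_rot: [-3.138, 0.011, 0.448]
force: [-0.6, -0.4, -0.1]
grip_width: 0.0428
time_s: 10.53
ee_pos: [0.5483, -0.0947, 0.0737]
eef_rot: [-3.138, 0.011, 0.448]
force: [0.8, -0.6, 0.1]
grip_width: 0.061
time_s: 10.95
ee_pos: [0.548, -0.0946, 0.1855]
eef_rot: [-3.138, 0.011, 0.448]
force: [-0.4, -0.1, -0.0]
grip_width: 0.0607
time_s: 11.37
ee_pos: [0.4872, -0.0947, 0.2901]
eef_rot: [3.141, 0.006, 0.448]
force: [0.3, 0.3, 0.3]
grip_width: 0.061
```

View pics/f1.png

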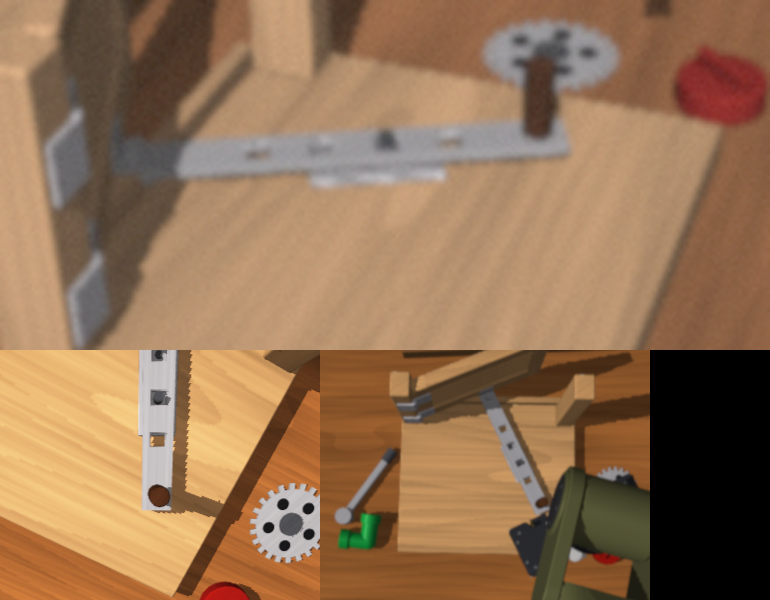

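The side view shows the peg standing up through the third hole from the sash, at crop (386,140). The bar lies level, the sash is held open, the bystanders look untouched and the gripper is clear.

```bash
python3 -c "
from station import ctrl
print(ctrl.hand_in())"
```

```text
the job is handed in; nothing more can be done
None
```

The sash is open at about 0.42 rad (estimated from the geometry, not measured), and the third hole from the sash is over the peg with the stay lying down. The job is handed in.

- **What I did:** I gripped the knob, lifted the stay about 60 mm, and pushed the sash open while swinging the stay over the keeper. The wrist camera showed the peg about 4 mm nearer the sash than the hole, so I shifted by that. I then lowered in small steps with the grip cut to 8 N, let go, and backed off upwards.
- **Forces:** The end-of-move readings during lowering stayed within about 3 N, mostly the stay's own weight. They were near zero once it was down.
- **Final checks:** Just before I let go, the tool was at the same height (73.7 mm) as when it first gripped the lying stay. The last side picture shows the peg standing through the third hole and the bar looking level. The sprocket, lid, wrench and elbow looked unmoved. It finished at about 11.5 s of the 72 s allowed.
- **Disagreements:** My estimates of the peg's place along the slot ranged from 4.7 to 9 mm on the knob side of the middle. The position relative to the hole, seen close up, settled it. In the last top view the arm partly hides the sprocket and lid, but the side view shows both.

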